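Release a drive centre from its quick-release holder

TASK

Two bench holders each grip a steel lathe centre in a quick-release socket: pull back the sprung collar of the one whose centre has the broad, blunt four-pronged head, so that the centre springs forward, then draw that centre straight out and lay it gently in the wooden tray, flat on the tray's floor, and let go. Leave the centre with the smooth pointed cone seated in its holder.

Things in the scene. Friction and masses are not known exactly. Their poses are not given: they have to be found in the camera images.
- spur_centre: Steel four-spur drive centre, about 250 g, level in its socket. Origin on its axis at mid neck, +x along the axis to the head. x in mm: neck, diameter 20, from -28 (socket mouth) to 22; disc, diameter 36, to 34; prongs to 46; 20 mm square tail ends at -100. Once released, an ejector pushes it 22 mm along +x, where it stays, sagging up to 5 degrees; 50 mm more along +x clears the socket.
- spur_collar (a joint): Slide (m) of the sprung ring collar round the spur centre's socket tube: 0 forward, locked; 0.016 fully back, along the centre's -x; releases by 0.013, springs forward when let go; 5 to 10 N. Aluminium, diameter 45 mm, rear rim 50, 38 mm long, its middle on the axis 77 mm behind the locked centre's origin. 16 mm behind its back position stands the post, 40 mm wide, 120 mm tall.
- cone_centre: The other steel centre, to be left seated in a second holder of the same kind 12 to 38 cm beside the first: same shank, neck, socket and frame (origin on the axis at mid neck, +x to the head), but the head is a smooth cone, 36 mm in diameter, ending in a point 62 mm ahead of the origin.
- tray: Open wooden tray fixed on the bench, 250 mm (its x) by 200 mm (its y) outside, 35 mm high, walls and floor 8 mm thick. Origin at the centre of its underside, z up.
There are look-alikes about, which are no part of the job. What is shaped like the spur_centre but pink is not meant. Leave any orange look-alike of the part that bears spur_collar alone.

How it is judged:
By the outcome, as a careful person would: the job done as asked, in the order asked, and still so for the second after the job is handed in, with the robot touching nothing.
It also fails if it takes over 48 s, if anything falls off the work surface, if the arm or the gripper's body presses on something with over 40 N, if the wrist force passes 120 N, or if a joint passes its speed limit or range.

ROBOT

A 7-joint arm with a two-finger parallel gripper is mounted at the origin on the work surface. World frame = base frame: x ahead of the robot, y to its left, z up, the work surface at z = 0. Lengths are in mm, angles in degrees, forces in N, time in s.
With the tool pointing down it reaches from about 400 to 875 mm from the base axis. Payload 19.3 kg.
Tool frame: the origin (TCP) lies where the fingers leave the gripper's body, on its centre line; the fingertips stand 73 mm ahead of it and the grasp point (between the pads) lies 54 mm ahead of it; z points along the fingers, y is the line along which they close (so a half turn about z gives the same grasp; the last joint's range is limited). The gripper opens to 85 mm and grips with 20 to 120 N. Pads are 22 mm wide; open, the fingers measure 114 mm over their backs; the gripper's body (76 mm by 85 mm) begins 54 mm behind the grasp point. The pads swing forward as they close: fully open they stand 13 mm farther back than shut.
Start: joints at [67.196, 29.874, -2.08, 91.645, 1.215, 58.505, -6.463], TCP at [201.198, -591.723, 303.891] pointing down, gripper open.
Joint ranges: [-166.77, 166.77], [-17.47, 122.26], [-85.68, 81.53], [9.62, 139.38], [-72.42, 252.41], [9.2, 110.78], [-144.41, 144.41]. Speed limits (degrees/s): [108.29, 108.29, 136.94, 136.94, 172.46, 172.46, 172.46].

INTERFACE

Orientations are given as a 3x3 rotation matrix whose columns are the frame's x, y, z axes.
In Python, from plant import manip, viewer, finder gives the robot as it stands.
- The arm moves only by the tool send_rows, never from a script. Its argument "increments" is a list of rows, each a list of 4 numbers: the shift along the tool's x, y, z in m, then the turn about the tool's z in rad. In form: [[tx, ty, tz, roll], ...]. A call has 1 to 12 rows; each row is the pose to reach, as a shift and turn from the pose commanded when the call began, along the tool's axes at that moment; what a row does not reach only later rows make up. A row lasts 1/12 s, in which the tool goes at most 41.7 mm and 7.16 degrees, less where a joint would pass 70% of its speed; a pose out of reach is approached as far as the arm can. A call with a gripper value outside its range is refused whole. "hand" is the closure in counts, from 0 (fully open) to 255 (shut), set as the call begins (left out, the last holds). The fingers move at their own pace and stop on an object; "squeeze" is the grip in N (left out, the last holds). Time passes only in rows, so rows that repeat a pose let the fingers close. It gives the time, the measured TCP pose, the force, the opening and the grip force at its end, in the units of the state.
- manip.get_obs(): the state, without advancing time (a new reading comes with each control period).
- viewer.capture(name): name is "scene" or "top" or "wrist"; returns the picture (420x560x3 uint8, red, green, blue); there is no depth.
- viewer.camera_params(name): a dict with "mtx" (3x3 intrinsics, pixels), "rvec" (rotation vector, rad) and "tvec" (3), from world to camera coordinates, as OpenCV has them. Camera axes: x right, y down, z forward; pixel columns grow to the right and rows downward; lengths in mm; the calibration is good to about 2 mm. A picture is of the moment at which its call begins: read the wrist's pose just before it. camera_params takes no time and is no camera call; for the wrist camera it gives the pose at the moment of the call.
- manip.close_job(): hands the job in; it is judged then, once.
Trained networks look in the newest picture that a camera, given by its name, has taken for a name from the list of things; names that differ only in an ending like _2 or _b are one class to them, and where a whole thing is asked for, a point or a joint stands for the part that bears it (a point fixed in the world has none). Each returns a list of dicts, best first, with "p" (0 to 1); they miss things now and then, are a little off and sometimes report something else, mostly with a low value. They report only what shows in the picture. A call takes as long as a camera call. They do not tell look-alikes from the thing itself.
- finder.trace(camera, target): "pixels" (420x560 bool, what is visible of it).
- finder.tip_of(camera, target): "point" ([x, y, z] in mm, in world coordinates, good to about 4 mm: a listed point, or the origin of a listed thing).
The state is a dict: "t": time; "qpos": joint angles; "qvel": joint speeds; "effort": joint torques, N m; "tool_pos": TCP position; "eef_rot": TCP orientation; "wrist_force": force on the tool from outside, world axes, zero at the start; "wrist_torque": the same for the moment, N m; "opening": finger opening in mm; "grasp_force": force on a finger pad.
Only numpy, scipy, OpenCV 4.12 (cv2) and the standard library are available. Lean on these libraries where they do the work, as an engineer would, in place of code of your own. Each camera call takes 0.05 s, during which the arm holds its last target. There are 200 camera calls.

## Working session

There is one attempt and no reset: what is moved stays moved. The work goes in short steps, Python scripts to look and compute and a tool call to move; the robot and the scene stay as the last step left them, time stands still between calls to the robot, and variables do not carry over. Pictures are saved under pics/ and viewed, at most 10 in all, crops included, and the job is handed in when it is done.

Besides the shell and the picture viewer there is one more tool, called after "Call:" as name(argument=value, ...), one argument or row to a line, values as JSON. send_rows: Moves the arm, as the interface text tells. Its arguments: {"type":"object","properties":{"increments":{"type":"array"},"hand":{"type":"number"},"squeeze":{"type":"number"}},"required":["increments"]}

```bash
mkdir -p pics
cat > h.py <<'E'
import numpy as np, cv2
from plant import manip, viewer, finder
def cam(n):
    c=viewer.camera_params(n); R=cv2.Rodrigues(np.array(c["rvec"],float))[0]
    return np.array(c["mtx"],float),R,np.array(c["tvec"],float).ravel()
def proj(n,P):
    K,R,t=cam(n); q=(np.atleast_2d(P)@R.T+t)@K.T; return q[:,:2]/q[:,2:]
def ray(n,uv):
    K,R,t=cam(n); d=R.T@np.linalg.inv(K)@np.array([uv[0],uv[1],1.]); return -R.T@t,d/np.linalg.norm(d)
def onz(n,uv,z):
    o,d=ray(n,uv); return o+d*(z-o[2])/d[2]
def tri(obs):
    A=0;b=0
    for n_o,d in obs:
        M=np.eye(3)-np.outer(d,d);A=A+M;b=b+M@n_o
    return np.linalg.solve(A,b)
def save(n,f):
    im=viewer.capture(n); cv2.imwrite(f"pics/{f}.png",im[:,:,::-1]); return im
E
python3 - <<'E'
from h import *
np.set_printoptions(precision=1,suppress=True)
ims=[]
for n in ("scene","top"):
    ims.append(save(n,n+"0"))
    for t in ("spur_centre","spur_collar","cone_centre","tray"):
        for r in finder.tip_of(n,t): print(n,t,round(r["p"],2),np.array(r["point"]),proj(n,r["point"])[0])
s=manip.get_obs();print(s["t"],s["tool_pos"],s["eef_rot"])
print([(-cam(n)[1].T@cam(n)[2]) for n in("scene","top","wrist")])
E
```

```text
scene spur_centre 0.76 [557.2 213.9  98.8] [341.2 237.3]
scene spur_centre 0.58 [623.6 302.3  16.8] [365.8 292.4]Traceback (most recent call last):
  File "<stdin>", line 7, in <module>
ValueError: it knows: cone_centre, spur_centre, tray
```

View pics/scene0.png

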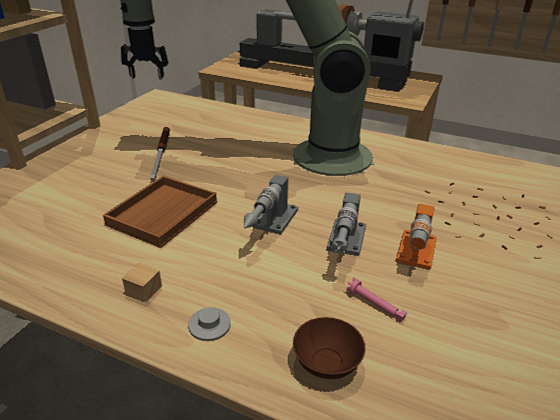

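The scene picture shows the cone holder at about (268,205), the spur holder at (346,228), an orange look-alike at (420,235), the pink one at (377,300) and the tray at (162,210).

Run:
```python
from h import *
np.set_printoptions(precision=1,suppress=True)
im=save("top","top0")
for n in ("top","scene"):
    for t in ("spur_centre","cone_centre","tray"):
        for r in finder.tip_of(n,t): print(n,t,round(r["p"],2),np.array(r["point"]),proj(n,r["point"])[0])
s=manip.get_obs();print(s["t"],s["tool_pos"],s["eef_rot"])
print([(-cam(n)[1].T@cam(n)[2]) for n in("scene","top","wrist")],cam("top")[0])
for t in ("spur_collar","spur_centre"):
  try:
    for n in ("top","scene"):
      for r in finder.trace(n,t):
        ys,xs=np.nonzero(r["pixels"]);print(n,t,r["p"],xs.mean(),ys.mean(),len(xs))
  except Exception as e: print(e)
```

```text
top spur_centre 0.74 [561.4 216.6  98.6] [186.7 193. ]
top cone_centre 0.92 [559.   -8.1  96.8] [299.6 194.6]
top tray 0.69 [ 547.6 -317.2   -3.8] [440.1 211.7]
scene spur_centre 0.76 [557.2 213.9  98.8] [341.2 237.3]
scene spur_centre 0.58 [623.6 302.3  16.8] [365.8 292.4]
scene cone_centre 0.52 [557.6 -14.6  99.8] [254.  212.8]
scene tray 0.91 [ 546.7 -315.5    0.8] [161.9 213.5]
0.45 [ 201.2 -591.7  303.8] [[ 0.9  0.3 -0. ]
 [ 0.3 -0.9  0. ]
 [-0.  -0.  -1. ]]
[array([1445. ,  453.2,  785.3]), array([ 293.5,   23.2, 1107.9]), array([ 269.4, -566.9,  372.6])] [[524.1   0.  286.3]
 [  0.  524.1 207.7]
 [  0.    0.    1. ]]
top spur_collar 0.91 192.2048780487805 230.19268292682926 410
top spur_collar 0.8 102.14901960784314 245.06274509803922 510
scene spur_collar 0.74 347.9875 214.57083333333333 240
scene spur_collar 0.5 421.32244897959185 226.14285714285714 245
top spur_centre 0.72 186.75434782608696 186.77826086956523 460
scene spur_centre 0.85 375.70893371757927 299.80115273775215 694
scene spur_centre 0.69 340.8963414634146 241.3780487804878 328
```

View pics/top0.png

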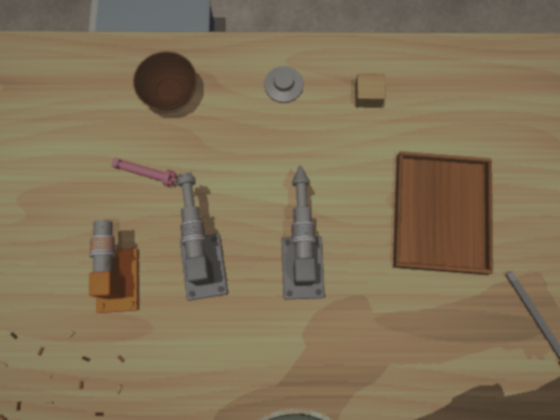

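The top view shows the spur centre's head at (187,180), its neck at (188,200), collar at (192,230) and post at (197,265). The cone holder is at (303,230), the tray at (445,212), and the pink and orange decoys lie to the left. I'll move a wrist look over the spur holder.

```bash
cat >> h.py <<'E'
def inc(P,yaw=None,s=None):
    s=s or manip.get_obs();R=np.array(s["eef_rot"]);d=R.T@(np.array(P)-s["tool_pos"])/1000
    y0=np.degrees(np.arctan2(R[1,0],R[0,0])); r=0 if yaw is None else np.radians(y0-yaw)
    return np.round(d,4),round(r,4),round(y0,2)
E
python3 - <<'E'
from h import *
print(inc([500,-250,304],8.5)); print(inc([450,205,300],8.5))
a=onz("top",(192.2,230.2),110);b=onz("top",(186.75,186.8),104);print(a,b,np.degrees(np.arctan2(b[1]-a[1],b[0]-a[0])))
E
```

```text
(array([ 3.929e-01, -2.273e-01, -1.000e-04]), np.float64(0.1794), np.float64(18.78))
(array([ 0.492 , -0.6742,  0.0039]), np.float64(0.1794), np.float64(18.78))
[484.01112886 200.57333863 110.        ] [572.76659651 216.10292061 104.        ] 9.924601379749118
```

Call:
send_rows(
  increments=[
    [0.393, -0.227, 0, 0.17],
    [0.393, -0.227, 0, 0.17],
    [0.393, -0.227, 0, 0.17],
    [0.393, -0.227, 0, 0.17],
    [0.393, -0.227, 0, 0.17],
    [0.393, -0.227, 0, 0.17],
    [0.393, -0.227, 0, 0.17],
    [0.393, -0.227, 0, 0.17],
    [0.393, -0.227, 0, 0.17],
    [0.4, -0.3, 0, 0.17],
    [0.43, -0.4, 0, 0.17],
    [0.44, -0.44, 0, 0.17],
  ],
  hand=0,
)

```text
t: 1.65
tool_pos: [466.5, -184.4, 303.8]
eef_rot: [[0.988, 0.157, 0.0], [0.157, -0.988, 0.0], [0.0, -0.0, -1.0]]
wrist_force: [1.8, -0.6, 0.1]
opening: 85.5
grasp_force: 0.0
```

Run:
```python
from h import *
print(manip.get_obs()["tool_pos"],inc([440,200,300],9))
```

```text
[ 466.45384194 -184.44431081  303.80316371] (array([ 0.0344, -0.3838,  0.0038]), np.float64(0.001), np.float64(9.06))
```

Call:
send_rows(
  increments=[
    [0.034, -0.384, 0, 0],
    [0.034, -0.384, 0, 0],
    [0.034, -0.384, 0, 0],
    [0.034, -0.384, 0, 0],
    [0.034, -0.384, 0, 0],
    [0.034, -0.384, 0, 0],
    [0.034, -0.384, 0, 0],
    [0.034, -0.384, 0, 0],
    [0.034, -0.384, 0, 0],
    [0.034, -0.384, 0, 0],
    [0.034, -0.384, 0, 0],
    [0.034, -0.384, 0, 0],
  ],
)

```text
t: 2.65
tool_pos: [439.2, 198.3, 303.8]
eef_rot: [[0.987, 0.158, -0.0], [0.158, -0.987, -0.0], [-0.0, 0.0, -1.0]]
wrist_force: [-0.5, -0.5, 0.1]
opening: 85.3
grasp_force: 0.0
```

```bash
cat > look.py <<'E'
import sys; from h import *
np.set_printoptions(precision=1,suppress=True)
im=save("wrist",sys.argv[1]); print(manip.get_obs()["tool_pos"])
for t in ("spur_centre","spur_collar"):
    for r in finder.trace("wrist",t):
        m=r["pixels"].astype(np.uint8); ys,xs=np.nonzero(m); box=cv2.minAreaRect(np.c_[xs,ys].astype(np.float32))
        print(t,round(r["p"],2),xs.mean(),ys.mean(),len(xs),cv2.boxPoints(box).tolist())
for r in finder.tip_of("wrist","spur_centre"): print(round(r["p"],2),np.array(r["point"]),proj("wrist",r["point"]))
E
python3 look.py w0
```

```text
[439.4 197.4 303.8]
spur_centre 0.82 282.9319213313162 34.560262228946044 1983 [[268.0, 0.0], [297.0, 0.0], [297.0, 70.0], [268.0, 70.0]]
spur_collar 0.92 283.5132291998725 141.23653171820212 3137 [[253.0, 168.0], [253.0, 114.0], [315.0, 114.0], [315.0, 168.0]]
spur_collar 0.91 56.33235451147891 141.69460758142017 3746 [[20.0, 112.0], [95.0, 112.0], [95.0, 169.0], [20.0, 169.0]]
0.71 [559.3 212.5 100.9] [[285.4  28.7]]
```

View pics/w0.png

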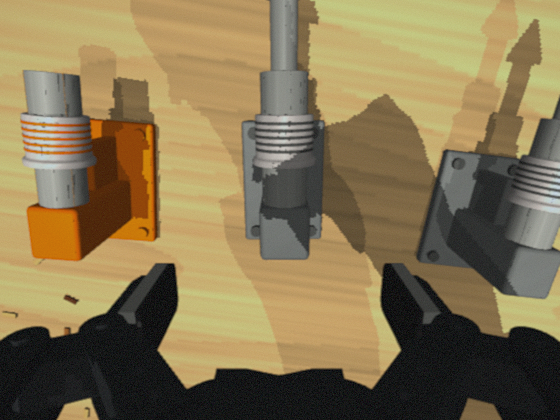

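The wrist view shows the spur holder vertical in the picture: neck at column 284, collar at (284,141) and post at (285,230), so the tool yaw already matches the axis. I'll take a second view further forward to triangulate.

Call:
send_rows(
  increments=[
    [0.03, 0, 0.0, 0],
    [0.06, 0, 0.0, 0],
    [0.08, 0, 0.0, 0],
    [0.08, 0, 0.0, 0],
    [0.08, 0, 0.0, 0],
    [0.08, 0, 0.0, 0],
  ],
)

```text
t: 3.35
tool_pos: [517.9, 209.9, 303.8]
eef_rot: [[0.988, 0.156, -0.001], [0.156, -0.988, -0.0], [-0.001, 0.0, -1.0]]
wrist_force: [-1.0, -0.2, -0.6]
opening: 85.5
grasp_force: 0.0
```

```bash
python3 look.py w1
python3 - <<'E'
from h import *
print(cam("wrist"))
E
```

```text
[517.8 210.1 303.9]
spur_centre 0.97 182.83140452393476 37.05444502893214 3802 [[93.8932876586914, 3.590290069580078], [113.88526153564453, -30.480541229248047], [255.89212036132812, 52.84579849243164], [235.900146484375, 86.9166259765625]]
spur_centre 0.75 281.3753213367609 125.61375321336762 3112 [[258.0, 79.0], [304.0, 79.0], [304.0, 180.0], [258.0, 180.0]]
spur_collar 0.92 73.05633344187561 241.2859003581895 3071 [[36.8186149597168, 213.677490234375], [104.16265106201172, 207.32427978515625], [109.50315856933594, 263.93365478515625], [42.15912628173828, 270.286865234375]]
spur_collar 0.69 281.7226443768997 241.25911854103344 2632 [[254.0, 210.0], [311.0, 210.0], [311.0, 267.0], [254.0, 267.0]]
0.96 [626.1 298.3  15. ] [[207.   46.5]]
0.66 [559.8 213.1 104.7] [[285.9 141.3]]
(array([[346.7612403 ,   0.        , 278.83483192],
       [  0.        , 346.7612403 , 203.38469533],
       [  0.        ,   0.        ,   1.        ]]), array([[ 1.58425227e-01, -9.87370889e-01, -4.18570746e-04],
       [-9.46061361e-01, -1.51918358e-01,  2.86162042e-01],
       [-2.82611659e-01, -4.49392928e-02, -9.58181147e-01]]), array([127.17416031, 484.47499234, 533.84210184]))
```

View pics/w1.png

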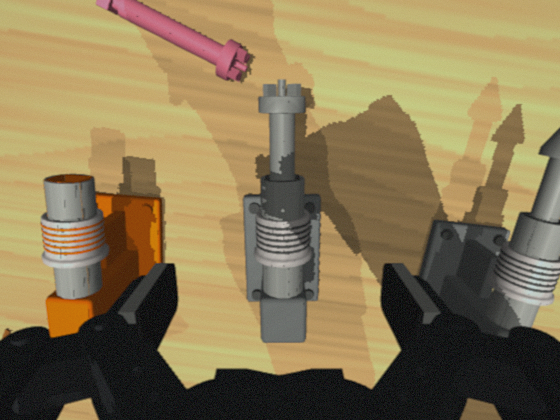

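The second view shows the spur head at (281,98), the socket mouth at row 178, the collar over rows 210–267 and the post's rear top edge at row 341. The pink decoy is clear, up at the left.

Run:
```python
from h import *
np.set_printoptions(precision=1,suppress=True)
K,R,t=cam("wrist");C=-R.T@t; C0=C+np.array([439.4-517.8,197.4-210.1,-.1])
def d(uv): v=R.T@np.linalg.inv(K)@np.array([*uv,1.]);return v/np.linalg.norm(v)
for n,a,b in (("mouth",(284,70),(282,179)),("collar front",(284,114),(282,211)),("rim rear",(284,168),(282,267)),("collar mean",(283.5,141.2),(281.7,241.3)),("post rear",(284.5,258.5),(283,341.5))):
    print(n,tri([(C0,d(a)),(C,d(b))]))
# head & neck, one view at axis height
for uv in ((281,79),(282,98),(282,112),(282,179)): 
  for z in (100,):
    o=C;v=d(uv);print(uv,o+v*(z-o[2])/v[2])
u=np.array([.988,.156,0]);o=np.array(manip.get_obs()["tool_pos"])
print("proj origin rel tool", [(np.array(p)-o)@u for p in ([559.5,213,101],)], inc([484,204,200]))
```

```text
mouth [531.2 210.8 108.9]
collar front [500.7 205.7  94.1]
rim rear [464.3 200.  124.3]
collar mean [482.3 203.2 115.6]
post rear [390.2 187.1 117.5]
(281, 79) [603.9 224.  100. ]
(282, 98) [590.7 221.1 100. ]
(282, 112) [580.7 219.5 100. ]
(282, 179) [529.2 211.1 100. ]
proj origin rel tool [np.float64(41.49006321173214)] (array([-0. ,  0. ,  0.1]), 0, np.float64(9.04))
```

Call:
send_rows(
  increments=[
    [-0.033, 0.001, 0.02, -0.005],
    [-0.033, 0.001, 0.055, -0.005],
    [-0.033, 0.001, 0.09, -0.005],
    [-0.033, 0.001, 0.12, -0.005],
    [-0.033, 0.001, 0.14, -0.005],
    [-0.033, 0.001, 0.155, -0.005],
    [-0.033, 0.001, 0.155, -0.005],
    [-0.033, 0.001, 0.155, -0.005],
  ],
  hand=0,
)

```text
t: 4.22
tool_pos: [485.6, 204.5, 149.0]
eef_rot: [[0.987, 0.162, -0.001], [0.162, -0.987, -0.0], [-0.001, 0.0, -1.0]]
wrist_force: [0.7, -0.1, 1.8]
opening: 85.4
grasp_force: 0.0
```

Call:
send_rows(
  increments=[
    [0, 0, 0, 0],
    [0, 0, 0, 0],
    [0, 0, 0, 0],
    [0, 0, 0, 0],
    [0, 0, 0, 0],
    [0, 0, 0, 0],
    [0, 0, 0, 0],
    [0, 0, 0, 0],
    [0, 0, 0, 0],
    [0, 0, 0, 0],
  ],
  hand=255,
  squeeze=40,
)

```text
t: 5.05
tool_pos: [486.8, 202.4, 150.3]
eef_rot: [[0.987, 0.16, 0.002], [0.16, -0.987, -0.002], [0.001, 0.003, -1.0]]
wrist_force: [0.0, -14.1, 19.5]
opening: 47.0
grasp_force: 37.7
```

Run:
```python
from h import *
s=manip.get_obs();print({k:np.round(s[k],2) for k in("t","tool_pos","wrist_force","wrist_torque","opening","grasp_force")})
save("wrist","w2")
```

```text
{'t': np.float64(5.05), 'tool_pos': array([486.84, 202.43, 150.34]), 'wrist_force': array([  0.04, -14.08,  19.53]), 'wrist_torque': array([-3.35, -0.02,  0.06]), 'opening': np.float64(46.98), 'grasp_force': np.float64(37.71)}
```

View pics/w2.png

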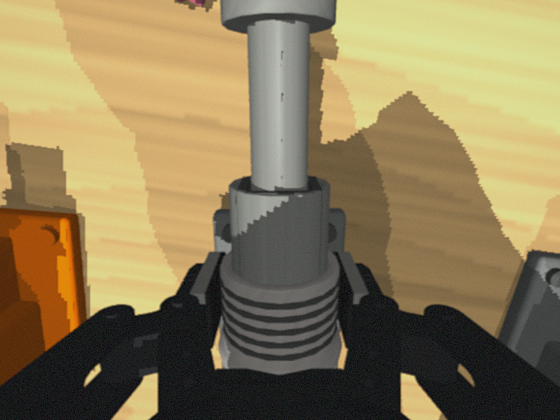

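The collar is held between the pads at 47 mm opening, with the neck and head ahead of it. I'll relieve the offset and pull back.

Call:
send_rows(
  increments=[
    [0, 0.002, -0.001, 0],
    [-0.003, 0.002, -0.001, 0],
    [-0.006, 0.002, -0.001, 0],
    [-0.009, 0.002, -0.001, 0],
    [-0.012, 0.002, -0.001, 0],
    [-0.014, 0.002, -0.001, 0],
    [-0.015, 0.002, -0.001, 0],
    [-0.015, 0.002, -0.001, 0],
    [-0.015, 0.002, -0.001, 0],
  ],
  squeeze=60,
)

```text
t: 5.85
tool_pos: [472.8, 199.8, 150.8]
eef_rot: [[0.987, 0.161, 0.003], [0.161, -0.987, 0.001], [0.003, -0.0, -1.0]]
wrist_force: [9.5, -1.8, -0.1]
opening: 46.0
grasp_force: 64.8
```

Run:
```python
from h import *
s=manip.get_obs();print({k:np.round(s[k],2) for k in("t","tool_pos","wrist_force","wrist_torque","opening","grasp_force")})
save("wrist","w3")
```

```text
{'t': np.float64(5.85), 'tool_pos': array([472.85, 199.78, 150.85]), 'wrist_force': array([ 9.47, -1.77, -0.13]), 'wrist_torque': array([-1.06, -1.96, -0.1 ]), 'opening': np.float64(45.97), 'grasp_force': np.float64(64.81)}
```

View pics/w3.png

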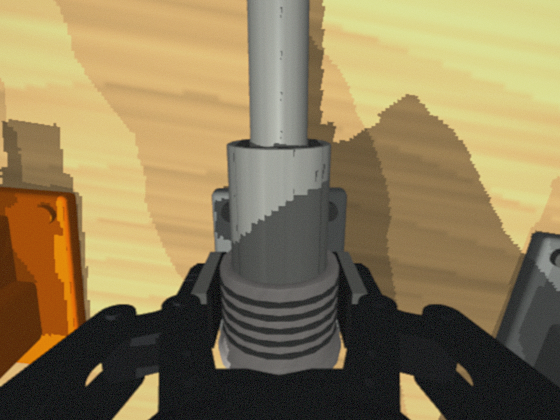

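The collar has moved back about 14 mm; the head is now outside the view. I'll pull slightly more and check with the fixed cameras.

Call:
send_rows(
  increments=[
    [-0.001, 0, 0, 0],
    [-0.002, 0, 0, 0],
    [-0.002, 0, 0, 0],
    [-0.002, 0, 0, 0],
  ],
)

```text
t: 6.23
tool_pos: [471.0, 199.4, 150.8]
eef_rot: [[0.987, 0.161, 0.003], [0.161, -0.987, 0.001], [0.003, -0.0, -1.0]]
wrist_force: [9.6, -1.7, -0.8]
opening: 46.0
grasp_force: 64.8
```

Run:
```python
from h import *
s=manip.get_obs();print({k:np.round(s[k],2) for k in("t","tool_pos","wrist_force","opening","grasp_force")})
for n in ("top","scene"):
  im=save(n,n+"1")
  for r in finder.tip_of(n,"spur_centre"): print(n,round(r["p"],2),np.round(r["point"],1),proj(n,r["point"]))
for n in ("top","scene"):
  for r in finder.trace(n,"spur_centre"):
    ys,xs=np.nonzero(r["pixels"]);print(n,r["p"],xs.mean(),ys.mean(),ys.min(),ys.max(),len(xs))
```

```text
{'t': np.float64(6.23), 'tool_pos': array([470.98, 199.43, 150.84]), 'wrist_force': array([ 9.62, -1.67, -0.75]), 'opening': np.float64(46.04), 'grasp_force': np.float64(64.79)}
scene 0.61 [581.8 215.3  97.7] [[338.32235144 243.64370778]]
scene 0.59 [623.9 303.3  17.1] [[366.21344381 292.55034791]]
top 0.67 123.63333333333334 164.5047619047619 158 171 210
scene 0.92 374.52827586206894 299.4593103448276 279 322 725
scene 0.59 339.6121212121212 244.65757575757576 227 259 330
```

The centre has sprung forward: its origin x went from 557 to 582. I'll release the collar, lift and look.

Call:
send_rows(
  increments=[
    [0, 0, 0, 0],
    [0, 0, 0, 0],
    [0, 0, 0, 0],
    [0, 0, 0, 0],
    [0, 0, 0, 0],
    [0, 0, 0, 0],
    [0, 0, -0.03, 0],
    [0.02, 0, -0.06, 0],
    [0.04, 0, -0.09, 0],
    [0.04, 0, -0.09, 0],
    [0.04, 0, -0.09, 0],
  ],
  hand=0,
)

```text
t: 7.45
tool_pos: [509.9, 206.4, 241.1]
eef_rot: [[0.987, 0.161, 0.002], [0.161, -0.987, 0.001], [0.003, -0.001, -1.0]]
wrist_force: [-0.1, -0.7, -0.6]
opening: 85.0
grasp_force: 0.0
```

```bash
python3 look.py w4
python3 - <<'E'
from h import *
import json;K,R,t=cam("wrist");np.savez("c4",K=K,R=R,t=t)
E
```

```text
[508.8 206.1 239.9]
spur_centre 0.83 279.04664341761116 92.23815751235107 6882 [[248.0, 13.0], [310.0, 13.0], [310.0, 190.0], [248.0, 190.0]]
spur_centre 0.64 189.93965759191693 27.84535503788942 3563 [[110.53005981445312, 0.7129936218261719], [137.70254516601562, -40.514225006103516], [249.136474609375, 32.93085861206055], [221.9639892578125, 74.1580810546875]]
spur_collar 0.89 28.774257425742576 266.1895332390382 3535 [[-13.733757019042969, 235.0479278564453], [51.86498260498047, 221.591796875], [65.89652252197266, 289.99560546875], [0.29778289794921875, 303.45172119140625]]
spur_collar 0.8 279.4041462846494 269.01956673654786 4293 [[242.0189666748047, 228.1183319091797], [315.11663818359375, 226.87937927246094], [316.39691162109375, 302.4169921875], [243.29925537109375, 303.65594482421875]]
0.89 [625.8 302.5  15.7] [[180.2  16.8]]
0.58 [584.9 214.9  97.1] [[287.7  90.2]]
```

Call:
send_rows(
  increments=[
    [0.03, 0, 0, 0],
    [0.05, 0, 0, 0],
    [0.05, 0, 0, 0],
    [0.05, 0, 0, 0],
  ],
)

```text
t: 7.98
tool_pos: [558.0, 214.3, 238.7]
eef_rot: [[0.987, 0.162, -0.002], [0.162, -0.987, -0.001], [-0.002, 0.0, -1.0]]
wrist_force: [-1.1, -0.9, -0.9]
opening: 85.4
grasp_force: 0.0
```

```bash
python3 look.py w5; python3 -c "
import cv2,numpy as np
cv2.imwrite('pics/w45.png',cv2.resize(np.hstack([cv2.imread('pics/w4.png')[:,150:420],cv2.imread('pics/w5.png')[:,150:420]]),None,fx=1.4,fy=1.4))"
```

```text
[557.4 214.2 238.8]
spur_centre 0.82 154.3085909417685 72.22160316319194 5564 [[46.845367431640625, 53.597938537597656], [65.40206909179688, 11.845359802246094], [247.44332885742188, 92.7525863647461], [228.88662719726562, 134.50515747070312]]
spur_centre 0.65 278.7388357949609 177.07280625543007 5755 [[246.29701232910156, 105.97029113769531], [304.5148620605469, 100.14851379394531], [320.712890625, 262.12872314453125], [262.4950256347656, 267.95050048828125]]
spur_collar 0.83 39.416955017301035 317.7387543252595 1734 [[-8.423068046569824, 296.8846435546875], [61.76923751831055, 282.84619140625], [71.80769348144531, 333.03851318359375], [1.6153907775878906, 347.07696533203125]]
spur_collar 0.81 279.0731070496084 336.41958224543083 3830 [[243.3654022216797, 292.7895812988281], [311.6810607910156, 290.8376770019531], [313.89312744140625, 368.2601623535156], [245.57748413085938, 370.2120666503906]]
0.85 [583.1 218.3  99. ] [[281.4 178. ]]
0.68 [623.7 299.7  17.8] [[188.5  90.3]]
```

View pics/w45.png

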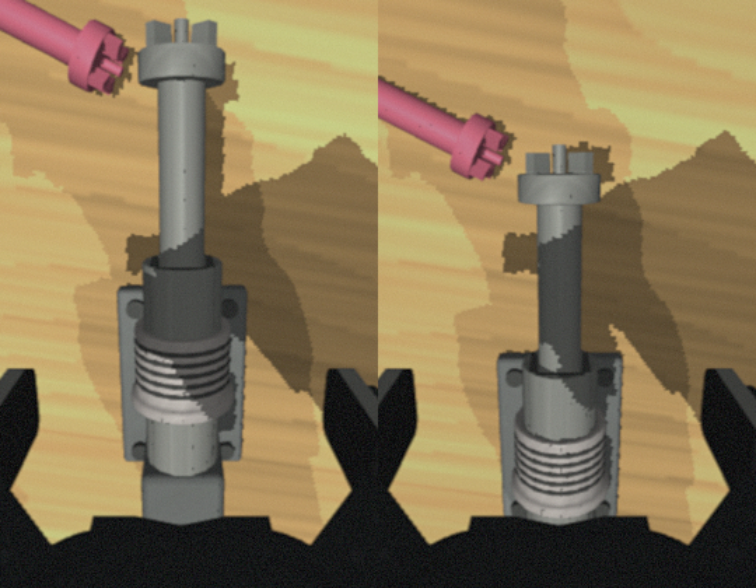

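Both crops show the centre sprung forward. The disc/neck junction is at (279,60) in w4 and (279,145) in w5; the socket mouth is at (280,190) and (280,263).

Run:
```python
from h import *
np.set_printoptions(precision=1,suppress=True)
c=np.load("c4.npz");K,R,t=cam("wrist")
def dr(R,t,uv): v=R.T@np.linalg.inv(K)@np.array([*uv,1.]);return -R.T@t,v/np.linalg.norm(v)
for n,a,b in (("junction",(279,60),(278.6,145)),("mouth",(280,190),(280,263)),("disc front top",(279,31),(279,125))):
    print(n,tri([dr(c["R"],c["t"],a),dr(R,t,b)]))
for z in (97,): print(inc([569,216,157]),inc([572,216.5,157]), onz("wrist",(280,205),107))
```

```text
junction [601.1 222.9  85.9]
mouth [526.1 209.6  99.1]
disc front top [614.4 225.   99.1]
(array([0. , 0. , 0.1]), 0, np.float64(9.35)) (array([0. , 0. , 0.1]), 0, np.float64(9.35)) [568.2 216.7 107. ]
```

Call:
send_rows(
  increments=[
    [0.012, 0, 0.03, 0],
    [0.012, 0, 0.06, 0],
    [0.012, 0, 0.083, 0],
    [0.012, 0, 0.083, 0],
    [0.012, 0, 0.083, 0],
  ],
)

```text
t: 8.6
tool_pos: [569.4, 216.2, 156.7]
eef_rot: [[0.987, 0.162, -0.002], [0.162, -0.987, -0.001], [-0.002, 0.0, -1.0]]
wrist_force: [0.4, 1.6, 1.3]
opening: 85.4
grasp_force: 0.0
```

Call:
send_rows(
  increments=[
    [0, 0, 0, 0],
    [0, 0, 0, 0],
    [0, 0, 0, 0],
    [0, 0, 0, 0],
    [0, 0, 0, 0],
    [0, 0, 0, 0],
    [0, 0, 0, 0],
    [0, 0, 0, 0],
    [0, 0, 0, 0],
    [0, 0, 0, 0],
    [0, 0, 0, 0],
    [0, 0, 0, 0],
  ],
  hand=255,
  squeeze=80,
)

```text
t: 9.6
tool_pos: [570.2, 216.4, 157.3]
eef_rot: [[0.987, 0.162, 0.0], [0.162, -0.987, 0.0], [0.001, -0.0, -1.0]]
wrist_force: [-0.3, -0.8, 6.4]
opening: 17.2
grasp_force: 78.1
```

Run:
```python
from h import *
s=manip.get_obs();print({k:np.round(s[k],2) for k in("t","tool_pos","wrist_force","wrist_torque","opening","grasp_force")})
```

```text
{'t': np.float64(9.6), 'tool_pos': array([570.23, 216.42, 157.31]), 'wrist_force': array([-0.3 , -0.78,  6.43]), 'wrist_torque': array([-0.02,  0.31,  0.17]), 'opening': np.float64(17.22), 'grasp_force': np.float64(78.11)}
```

The opening of 17 mm on a 20 mm neck suggests the tips grip above the axis. I'll regrip 5 mm lower.

Call:
send_rows(
  increments=[
    [0, 0, 0, 0],
    [0, 0, 0, 0],
    [0, 0, 0, 0],
    [0, 0, 0.003, 0],
    [0, 0, 0.005, 0],
    [0, 0, 0.005, 0],
    [0, 0, 0.005, 0],
  ],
  hand=120,
)

```text
t: 10.18
tool_pos: [570.0, 216.2, 151.6]
eef_rot: [[0.987, 0.162, -0.001], [0.162, -0.987, -0.0], [-0.001, 0.0, -1.0]]
wrist_force: [-0.2, -0.0, -0.7]
opening: 45.2
grasp_force: 0.0
```

Call:
send_rows(
  increments=[
    [0, 0, 0, 0],
    [0, 0, 0, 0],
    [0, 0, 0, 0],
    [0, 0, 0, 0],
    [0, 0, 0, 0],
    [0, 0, 0, 0],
    [0, 0, 0, 0],
    [0, 0, 0, 0],
    [0, 0, 0, 0],
    [0, 0, 0, 0],
  ],
  hand=255,
  squeeze=60,
)

```text
t: 11.02
tool_pos: [570.1, 216.3, 152.0]
eef_rot: [[0.987, 0.162, 0.0], [0.162, -0.987, 0.0], [0.0, -0.0, -1.0]]
wrist_force: [-1.4, -0.0, 2.7]
opening: 18.2
grasp_force: 58.5
```

Run:
```python
from h import *
a=save("wrist","w6")[0:420,100:460];b=cv2.resize(save("scene","s6")[150:300,270:420],(420,420),interpolation=cv2.INTER_CUBIC)
cv2.imwrite("pics/v6.png",np.hstack([a,b])[:,:,::-1])
```

```text
(no output)
```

View pics/v6.png

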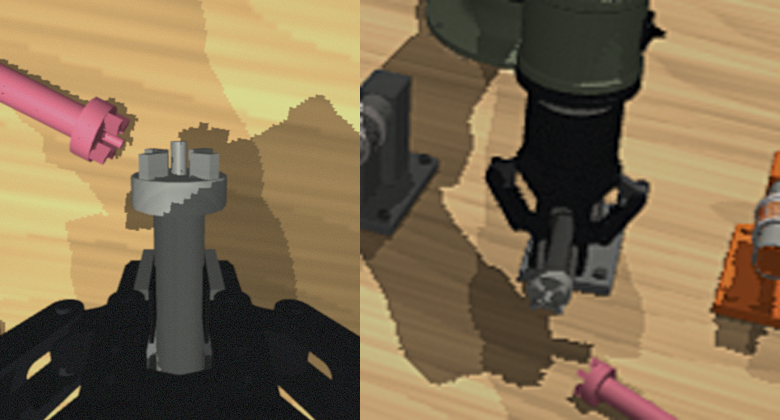

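The pads hold the neck squarely, with the head ahead and the pink decoy well below. Now I draw straight out along the axis.

Call:
send_rows(
  increments=[
    [0.004, 0, 0, 0],
    [0.01, 0, 0, 0],
    [0.017, 0, 0, 0],
    [0.024, 0, 0, 0],
    [0.031, 0, 0, 0],
    [0.038, 0, 0, 0],
    [0.045, 0, 0, 0],
    [0.052, 0, 0, 0],
    [0.06, 0, 0, 0],
    [0.068, 0, 0, 0],
    [0.075, 0, 0, 0],
    [0.075, 0, 0, 0],
  ],
)

```text
t: 12.12
tool_pos: [645.4, 228.5, 151.8]
eef_rot: [[0.987, 0.162, 0.001], [0.162, -0.987, 0.0], [0.001, -0.0, -1.0]]
wrist_force: [0.8, 0.4, -2.5]
opening: 18.2
grasp_force: 58.6
```

Run:
```python
from h import *
np.set_printoptions(precision=1,suppress=True)
s=manip.get_obs();print({k:np.round(s[k],2) for k in("t","tool_pos","wrist_force","wrist_torque","opening","grasp_force")})
for n in ("wrist","scene","top"):
  save(n,n+"7")
  for r in finder.tip_of(n,"spur_centre"): print(n,round(r["p"],2),np.array(r["point"]))
for n in ("top","scene"):
  for r in finder.trace(n,"tray")[:1]:
    m=r["pixels"].astype(np.uint8);ys,xs=np.nonzero(m);b=cv2.boxPoints(cv2.minAreaRect(np.c_[xs,ys].astype(np.float32)))
    if n=="top":
      q=np.array([onz(n,c,35) for c in b]);print(q,q.mean(0))
```

```text
{'t': np.float64(12.12), 'tool_pos': array([645.4, 228.5, 151.8]), 'wrist_force': array([ 0.8,  0.4, -2.5]), 'wrist_torque': array([-0., -0.,  0.]), 'opening': np.float64(18.24), 'grasp_force': np.float64(58.57)}
wrist 0.95 [623.8 300.8  16.1]
wrist 0.79 [659.6 229.6 100.6]
scene 0.66 [625.  297.8  19.2]
scene 0.58 [655.8 230.6  96. ]
[[ 416.  -198.6   35. ]
 [ 672.3 -219.2   35. ]
 [ 665.  -433.7   35. ]
 [ 409.2 -402.    35. ]] [ 540.6 -313.4   35. ]
```

The centre is fully out, with only its weight on the wrist. Next: lift and carry it to the tray.

Call:
send_rows(
  increments=[
    [0, 0, -0.015, 0],
    [0, 0, -0.04, 0],
    [0, 0, -0.07, 0],
    [-0.005, 0.015, -0.09, 0.02],
    [-0.015, 0.04, -0.1, 0.04],
    [-0.025, 0.07, -0.1, 0.06],
    [-0.035, 0.1, -0.1, 0.08],
    [-0.045, 0.13, -0.1, 0.1],
    [-0.055, 0.16, -0.1, 0.12],
    [-0.065, 0.19, -0.1, 0.14],
    [-0.075, 0.22, -0.1, 0.16],
    [-0.085, 0.25, -0.1, 0.18],
  ],
  squeeze=80,
)

```text
t: 13.52
tool_pos: [600.3, -33.4, 253.3]
eef_rot: [[1.0, -0.018, 0.001], [-0.018, -1.0, -0.0], [0.001, -0.0, -1.0]]
wrist_force: [0.7, -0.5, -2.5]
opening: 17.5
grasp_force: 78.4
```

Run:
```python
from h import *
print(manip.get_obs()["tool_pos"],inc([560,-316,250],-1))
```

```text
[600.33516234 -33.44118269 253.27004509] (array([-0.0352,  0.2832,  0.0032]), np.float64(-0.0006), np.float64(-1.03))
```

Call:
send_rows(
  increments=[
    [-0.003, 0.03, 0, 0],
    [-0.007, 0.06, 0, 0],
    [-0.011, 0.09, 0, 0],
    [-0.015, 0.12, 0, 0],
    [-0.019, 0.15, 0, 0],
    [-0.023, 0.18, 0, 0],
    [-0.027, 0.21, 0, 0],
    [-0.031, 0.24, 0, 0],
    [-0.034, 0.265, 0, 0],
    [-0.035, 0.28, 0, 0],
    [-0.035, 0.28, 0, 0],
    [-0.035, 0.28, 0, 0],
  ],
)

```text
t: 14.52
tool_pos: [560.9, -311.5, 252.5]
eef_rot: [[1.0, -0.018, 0.001], [-0.018, -1.0, 0.0], [0.001, -0.0, -1.0]]
wrist_force: [0.7, 0.3, -2.5]
opening: 17.9
grasp_force: 78.4
```

Run:
```python
from h import *
np.set_printoptions(precision=1,suppress=True)
s=manip.get_obs();print(s["t"],s["tool_pos"],s["grasp_force"])
a=save("wrist","w8")[:,80:480];b=save("top","t8")[100:300,340:540]
cv2.imwrite("pics/v8.png",np.hstack([a,cv2.resize(b,(420,420))[:420,:400]])[:,:,::-1])
for n in("wrist","scene"):
  if n=="scene": save(n,"s8")
  for t in ("spur_centre","tray"):
    for r in finder.tip_of(n,t): print(n,t,round(r["p"],2),np.array(r["point"]))
```

```text
14.5167 [ 560.9 -311.5  252.5] 78.44775080680847
wrist spur_centre 0.56 [ 575.1 -313.7  201.2]
scene spur_centre 0.6 [624.7 298.3  18.4]
scene spur_centre 0.58 [ 572.7 -312.3  199.6]
scene tray 0.87 [ 546.8 -313.5    0.1]
```

View pics/v8.png

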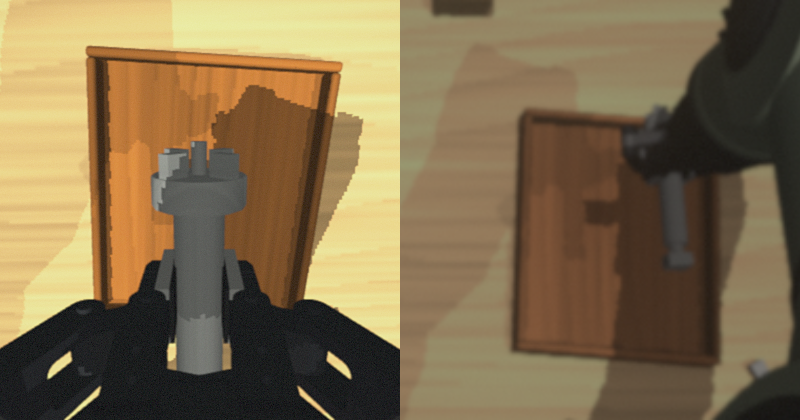

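The view shows the centre held over the tray's middle, head up-picture, well inside the walls. I'll lower it in stages, watching the force.

Call:
send_rows(
  increments=[
    [0, 0.003, 0.02, 0],
    [0, 0.003, 0.05, 0],
    [0, 0.003, 0.08, 0],
    [0, 0.003, 0.11, 0],
    [0, 0.003, 0.135, 0],
    [0, 0.003, 0.152, 0],
    [0, 0.003, 0.16, 0],
    [0, 0.003, 0.163, 0],
    [0, 0.003, 0.163, 0],
  ],
)

```text
t: 15.62
tool_pos: [561.0, -314.2, 89.0]
eef_rot: [[1.0, -0.017, -0.0], [-0.017, -1.0, 0.0], [-0.0, -0.0, -1.0]]
wrist_force: [0.1, -0.4, -1.1]
opening: 17.6
grasp_force: 78.5
```

Call:
send_rows(
  increments=[
    [0, 0, 0.001, 0],
    [0, 0, 0.002, 0],
    [0, 0, 0.003, 0],
    [0, 0, 0.004, 0],
    [0, 0, 0.004, 0],
  ],
)

```text
t: 16.03
tool_pos: [560.9, -314.4, 85.1]
eef_rot: [[1.0, -0.017, 0.0], [-0.017, -1.0, -0.0], [0.0, 0.0, -1.0]]
wrist_force: [-0.6, 0.9, -2.9]
opening: 17.9
grasp_force: 78.5
```

Call:
send_rows(
  increments=[
    [0, 0, 0.001, 0],
    [0, 0, 0.0015, 0],
    [0, 0, 0.002, 0],
    [0, 0, 0.002, 0],
  ],
)

```text
t: 16.37
tool_pos: [560.8, -314.5, 83.0]
eef_rot: [[1.0, -0.017, -0.0], [-0.017, -1.0, -0.0], [-0.0, 0.0, -1.0]]
wrist_force: [-1.7, 0.2, 1.8]
opening: 18.0
grasp_force: 78.8
```

Call:
send_rows(
  increments=[
    [0, 0, 0.0005, 0],
    [0, 0, 0.001, 0],
    [0, 0, 0.0015, 0],
    [0, 0, 0.0015, 0],
  ],
)

```text
t: 16.7
tool_pos: [560.4, -314.5, 81.7]
eef_rot: [[1.0, -0.018, -0.001], [-0.018, -1.0, -0.0], [-0.001, 0.0, -1.0]]
wrist_force: [-8.7, 1.8, 11.5]
opening: 17.7
grasp_force: 79.9
```

Contact is felt. I'll soften the grip so the centre can settle level, then open slowly.

Call:
send_rows(
  increments=[
    [0, 0, 0, 0],
    [0, 0, 0, 0],
    [0, 0, 0.0005, 0],
    [0, 0, 0.001, 0],
    [0, 0, 0.001, 0],
  ],
  squeeze=20,
)

```text
t: 17.12
tool_pos: [560.3, -314.6, 81.1]
eef_rot: [[1.0, -0.018, -0.001], [-0.018, -1.0, -0.0], [-0.001, 0.0, -1.0]]
wrist_force: [-11.5, 2.8, 17.7]
opening: 17.3
grasp_force: 81.2
```

Call:
send_rows(
  increments=[
    [0, 0, 0, 0],
    [0, 0, 0, 0],
    [0, 0, 0, 0],
    [0, 0, 0, 0],
    [0, 0, 0, 0],
    [0, 0, 0, 0],
  ],
  hand=130,
)

```text
t: 17.62
tool_pos: [560.9, -314.4, 80.3]
eef_rot: [[1.0, -0.017, 0.0], [-0.017, -1.0, 0.0], [0.0, -0.0, -1.0]]
wrist_force: [-0.3, 0.9, -0.8]
opening: 42.1
grasp_force: 0.0
```

Call:
send_rows(
  increments=[
    [0, 0, -0.01, 0],
    [0, 0, -0.03, 0],
    [0, 0, -0.06, 0],
    [0, 0, -0.1, 0],
    [-0.03, 0, -0.14, 0],
    [-0.06, 0, -0.17, 0],
    [-0.06, 0, -0.17, 0],
    [-0.06, 0, -0.17, 0],
  ],
)

```text
t: 18.28
tool_pos: [499.8, -314.4, 253.9]
eef_rot: [[1.0, -0.019, 0.003], [-0.019, -1.0, -0.003], [0.003, 0.003, -1.0]]
wrist_force: [-0.3, 0.9, -0.2]
opening: 41.8
grasp_force: 0.0
```

Run:
```python
from h import *
np.set_printoptions(precision=1,suppress=True)
s=manip.get_obs();print(s["t"],s["tool_pos"],s["wrist_force"])
a=save("wrist","w9")[:,80:480];b=save("scene","s9")[140:300,80:380]
cv2.imwrite("pics/v9.png",np.hstack([a,cv2.resize(b,(400,213))[np.r_[0:213,[212]*207]]])[:,:,::-1])
for n in("wrist","scene"):
  for t in ("spur_centre","cone_centre"):
    for r in finder.tip_of(n,t): print(n,t,round(r["p"],2),np.array(r["point"]))
```

```text
18.2833 [ 499.8 -314.4  253.9] [-0.3  0.9 -0.2]
wrist spur_centre 0.93 [ 571.2 -317.7   27.2]
wrist cone_centre 0.55 [ 574.  -316.    28.3]
scene spur_centre 0.94 [ 568.1 -313.6   23.4]
scene spur_centre 0.86 [623.2 299.7  17.9]
scene cone_centre 0.85 [558.8 -11.1  99.1]
```

View pics/v9.png

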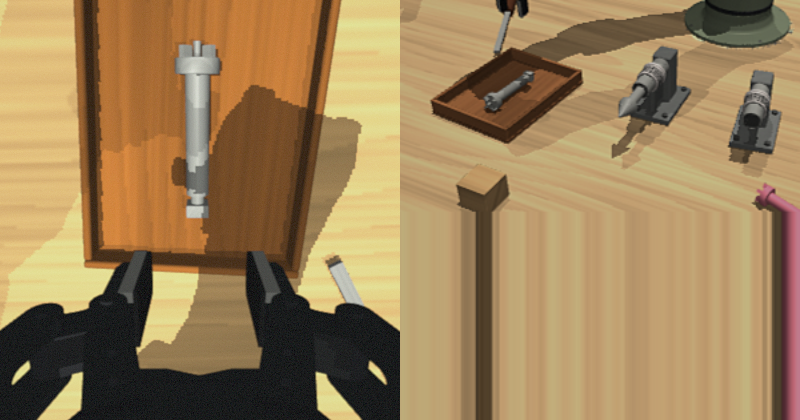

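The spur centre lies flat on the tray floor, the cone centre is still seated, and the gripper is clear, so I'm handing in.

```bash
python3 -c "
from plant import manip
print(manip.close_job())"
```

```text
the job is handed in; nothing more can be done
None
```

The four-pronged centre was released, drawn straight out and laid flat on the tray floor, the cone centre is still seated in its holder, and the job was handed in at about 18 s, though no verdict came back.

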